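# Park two vials at the top of their gutters

### The arm

A 7-joint arm with a two-finger parallel gripper is mounted at the origin on the work surface. World frame = base frame: x ahead of the robot, y to its left, z up, the work surface at z = 0. Lengths are in mm, angles in degrees, forces in N, time in s.
With the tool pointing down it reaches from about 425 to 875 mm from the base axis. Payload 9.9 kg.
Tool frame: the origin (TCP) lies at the very end of the fingers, on their centre line; the grasp point (between the pads) lies 19 mm behind it; x points along the fingers, y is the direction in which the jaws open and shut, and the axes are right-handed (so a half turn about x gives the same grasp; the last joint's range is limited). The gripper opens to 85 mm and grips with 20 to 120 N. Pads are 22 mm wide; open, the fingers measure 114 mm over their backs; the gripper's body (76 mm by 85 mm) begins 54 mm behind the grasp point. The pads swing forward as they close: fully open they stand 13 mm farther back than shut.
Start: joints at [-80.203, 32.985, 1.427, 82.34, -0.859, 64.687, -3.237], TCP at [170.127, 653.212, 231.289] pointing down, gripper open.
Joint ranges: [-157.87, 157.87], [-19.46, 123.44], [-87.15, 90], [11.01, 140.99], [-62.26, 242.26], [9.8, 113.94], [-161.44, 161.44]. Speed limits (degrees/s): [127.2, 127.2, 172.46, 172.46, 180, 180, 180].

### API

Orientations are given as [roll, pitch, yaw] about the fixed x, y, z axes, in that order (R = Rz(yaw) Ry(pitch) Rx(roll)).
In Python, from rig import bot gives the robot as it stands.
- The arm moves only by the shell command python3 -m pendant 'ROWS' [OPENING] [FORCE]. ROWS is JSON, a list of rows, each a list of 4 numbers: the shift along the tool's x, y, z in m, then the turn about the tool's x in degrees. A call has 1 to 8 rows; each row is the pose to reach, as a shift and turn from the pose commanded when the call began, along the tool's axes at that moment; what a row does not reach only later rows make up. A row lasts 1/8 s, in which the tool goes at most 62.5 mm and 10.7 degrees, less where a joint would pass 70% of its speed; a pose out of reach is approached as far as the arm can. A call with a gripper value outside its range is refused whole. OPENING is the closure, from 0 (fully open) to 1 (shut), set as the call begins (- or left out, the last holds). The fingers move at their own pace and stop on an object; FORCE is the grip in N (left out, the last holds). Time passes only in rows, so rows that repeat a pose let the fingers close. It gives the time, the measured TCP pose, the force and the opening at its end, in the units of the state.
- bot.read_state(): the state, without advancing time (a new reading comes with each control period).
- bot.read_camera(name): name is "scene" or "top" or "wrist"; returns the picture (384x512x3 uint8, red, green, blue); there is no depth.
- bot.camera_info(name): a dict with "K" (3x3 intrinsics, pixels), "R" (3x3) and "t" (3): a world point X has camera coordinates R X + t. Camera axes: x right, y down, z forward; pixel columns grow to the right and rows downward; lengths in mm; the calibration is good to about 2 mm. A picture is of the moment at which its call begins: read the wrist's pose just before it. camera_info takes no time and is no camera call; for the wrist camera it gives the pose at the moment of the call.
- bot.job_done(): hands the job in, once; it reports no verdict.
Trained networks look in the newest picture that a camera, given by its name, has taken for a name from the list of things; names that differ only in an ending like _2 or _b are one class to them, and where a whole thing is asked for, a point or a joint stands for the part that bears it (a point fixed in the world has none). Each returns a list of dicts, best first, with "score" (0 to 1); they miss things now and then, are a little off and sometimes report something else, mostly with a low value. They report only what shows in the picture. A call takes as long as a camera call. They do not tell look-alikes from the thing itself.
- bot.trace(camera, name): "pixels" (384x512 bool, what is visible of it).
- bot.mark_of(camera, name): "xyz" ([x, y, z] in mm, in world coordinates, good to about 4 mm: a listed point, or the origin of a listed thing).
The state is a dict: "t": time; "joint_positions": joint angles; "dq": joint speeds; "joint_torque": joint torques, N m; "position": TCP position; "ee_rot": TCP orientation; "wrist_force": force on the tool from outside, world axes, zero at the start; "ft_torque": the same for the moment, N m; "finger_gap": opening from 0.0 (shut) to 1.0 (fully open).
Only numpy, scipy, OpenCV 4.12 (cv2) and the standard library are available. Lean on these libraries where they do the work, as an engineer would, in place of code of your own. Each camera call takes 0.05 s, during which the arm holds its last target.

### The job

Two amber glass vials lie at the low ends of the two sloped gutters. With the fingertips, gently push each one up its gutter and over the crest, so that it settles in the hollow against the stop, lying square across, and cannot roll back. Roll or slide them along the gutter only, never lift them, and leave everything else on the table where it is.

Things in the scene. Friction and masses are not known exactly. Their poses are not given: they have to be found in the camera images.
- vial_large_center (a point): the large amber vial, lying across its gutter behind the low lip, about 140 mm below the crest; rolls freely. Glass cylinder 42 mm in diameter, 50 mm long; a neck and metal cap 30 mm in diameter add 13 mm at its +y end; about 90 g. The point is on its axis, in the middle of the glass; y along the axis to the cap.
- gutter_large: fixed aluminium gutter holding the large vial, 73 mm wide inside. Origin on the floor at its crest, 52 mm above the table, half-way across. x up the incline (7 degrees above level, away from the robot), y across, z square off the incline's floor (the plane z = 0, x from lip to 0). Side walls 3 mm thick rise 10 mm above that floor. Past the crest lies a hollow, then the stop.
- lip_large (a point): low end of that gutter's incline: middle of the top edge of a lip 5 mm high, 3 mm thick, that keeps the large vial from rolling out. The vial overhangs it; beyond the lip the gutter is open, so fingers can come down behind the vial. Axes as the gutter's.
- seat_large (a point): where the large vial's centre (not its spin) is when it rests in the hollow against the stop, gutter half-way point across: 27 mm past the crest. The hollow's floor falls 10 degrees below level for 43 mm to the stop, a plate 26 mm high square to it. A vial whose centre is well past the crest rolls there by itself. Axes as the gutter's.
- vial_small_center (a point): the small amber vial, lying across its gutter behind the low lip, about 140 mm below the crest; rolls freely. Glass cylinder 30 mm in diameter, 40 mm long; a neck and metal cap 22 mm in diameter add 13 mm at its +y end; about 40 g. The point is on its axis, in the middle of the glass; y along the axis to the cap.
- gutter_small: fixed aluminium gutter holding the small vial, 63 mm wide inside. Origin on the floor at its crest, 52 mm above the table, half-way across. x up the incline (7 degrees above level, away from the robot), y across, z square off the incline's floor (the plane z = 0, x from lip to 0). Side walls 3 mm thick rise 10 mm above that floor. Past the crest lies a hollow, then the stop.
- lip_small (a point): low end of that gutter's incline: middle of the top edge of a lip 4 mm high, 3 mm thick, that keeps the small vial from rolling out. The vial overhangs it; beyond the lip the gutter is open, so fingers can come down behind the vial. Axes as the gutter's.
- seat_small (a point): where the small vial's centre (not its spin) is when it rests in the hollow against the stop, gutter half-way point across: 25 mm past the crest. The hollow's floor falls 10 degrees below level for 37 mm to the stop, a plate 26 mm high square to it. A vial whose centre is well past the crest rolls there by itself. Axes as the gutter's.
- vial_large: the large vial itself: same origin and axes as vial_large_center
- vial_small: the small vial itself: same origin and axes as vial_small_center
- spare_vial: bystander: an amber vial standing upright, 30 mm across, 53 mm tall, between the two gutters; origin at the centre of its underside
- vial_carton: bystander: white carton 50 x 50 x 75 mm tall, standing between the two gutters; origin at the centre of its underside
- side_carton: bystander: white carton 120 x 90 x 60 mm tall on the right; origin at the centre of its underside
- tape_roll: bystander: tape ring lying flat, 90 mm across, 25 mm tall, on the left; origin at the centre of its underside
- gel_bottle: bystander: white bottle, 56 mm across, 130 mm tall, on the left; origin at the centre of its underside
- marker: bystander: black marker pen lying down, 125 mm long, 15 mm thick, on the right; origin under its middle
Mind the look-alikes: they are no part of the job. Leave any pink or red look-alike of the vial_large alone. What is shaped like the part that bears gutter_small but blue is not meant.

How it is judged (in metres and radians):
At the end, for the whole second after the job is handed in: each vial lies at rest in the hollow of its own gutter against the stop: centre within 5 mm of the seated place along the gutter and in height, axis within 0.2 rad of square across the gutter, slower than 20 mm/s (x of vial_large_center in the frame of gutter_large between 0.0222 and 0.0322 m and z of vial_large_center in the frame of gutter_large between 0.0087 and 0.0187 m and angle between the y axis of vial_large_center and the y axis of gutter_large, either way round below 0.2 rad and linear speed of each of vial_large, vial_small below 0.02 m/s and x of vial_small_center in the frame of gutter_small between 0.0204 and 0.0304 m and z of vial_small_center in the frame of gutter_small between 0.0029 and 0.0129 m and angle between the y axis of vial_small_center and the y axis of gutter_small, either way round below 0.2 rad); the robot touches nothing.
It fails at once if a vial is lifted off its gutter (more than 10 mm above the plane of the incline's floor) (z of vial_large_center in the frame of gutter_large above 0.031 m or z of vial_small_center in the frame of gutter_small above 0.025 m).
It fails at once if a vial is flung (faster than 0.8 m/s) (linear speed of any of vial_large, vial_small above 0.8 m/s).
It fails at once if a vial is pressed harder than 40 N by the fingers (contact force between the fingers and vial_large above 40 N or contact force between the fingers and vial_small above 40 N).
It fails at once if a bystander is shifted more than 30 mm (distance of any of spare_vial, vial_carton, side_carton, tape_roll, gel_bottle, marker from where it was at the start of the episode above 0.03 m).
It fails at once if a standing bystander is tipped over (angle between any of spare_vial, vial_carton, gel_bottle's own z axis and vertical above 0.6 rad).
It also fails if it takes over 58 s, if anything falls off the work surface, if the arm or the gripper's body presses on something with over 40 N, if the wrist force passes 120 N, or if a joint passes its speed limit or range.

## Working session

There is one attempt and no reset: what is moved stays moved. The work goes in short steps, Python scripts to look and compute and a shell command to move; the robot and the scene stay as the last step left them, time stands still between calls to the robot, and variables do not carry over. Pictures are saved under pics/ and viewed, and the job is handed in when it is done.

```bash
mkdir -p pics; ls
python3 - <<'E'
from rig import bot
import cv2
for n in("scene","top"):
    cv2.imwrite(f"pics/{n}0.png",bot.read_camera(n)[:,:,::-1])
for n in ["vial_large_center","gutter_large","lip_large","seat_large","vial_small_center","gutter_small","lip_small","seat_small","spare_vial","vial_carton","gel_bottle","tape_roll","side_carton"]:
    for c in("scene","top"):
        print(n,c,[(round(d["score"],2),[round(float(v)) for v in d["xyz"]]) for d in bot.mark_of(c,n)])
s=bot.read_state();print(s)
E
```

```text
pics
vial_large_center scene [(0.96, [496, 218, 54]), (0.92, [367, 207, 19]), (0.92, [560, 351, 23]), (0.18, [463, -184, 53])]
vial_large_center top [(0.81, [490, 217, 57]), (0.73, [364, 204, 21]), (0.69, [558, 352, 21])]
gutter_large scene [(0.59, [628, 194, 52]), (0.22, [616, 6, 1])]
gutter_large top [(0.84, [629, 192, 52])]
lip_large scene [(0.56, [476, 233, 40])]
lip_large top [(0.66, [480, 231, 40]), (0.42, [654, 186, 66]), (0.19, [680, 425, -4])]
seat_large scene [(0.61, [654, 184, 71]), (0.53, [612, 6, 2]), (0.45, [533, -432, -2])]
seat_large top [(0.81, [649, 183, 69])]
vial_small_center scene [(0.64, [464, -185, 49])]
vial_small_center top [(0.48, [462, -180, 48])]
gutter_small scene [(0.96, [324, -234, 52]), (0.8, [605, -164, 55]), (0.64, [627, -161, 59])]
gutter_small top [(0.57, [605, -166, 52]), (0.36, [461, -180, 49])]
lip_small scene [(0.74, [452, -178, 36]), (0.74, [175, -194, 36])]
lip_small top [(0.9, [449, -176, 36]), (0.9, [176, -198, 37])]
seat_small scene [(0.73, [630, -162, 61]), (0.59, [341, -233, 60])]
seat_small top [(0.75, [343, -235, 59]), (0.62, [626, -16
[... 517 characters left out ...]
194, 51])]
{'t': 1.4, 'joint_positions': array([-80.20436709,  32.98325334,   1.42609422,  82.33900427,
        -0.86145185,  64.68777398,  -3.23770254]), 'dq': array([-0.02872278, -0.03603754,  0.06893085, -0.05549065, -0.00931528,
       -0.06839826,  0.08088728]), 'joint_torque': array([-1.82115305e-04, -7.65499306e+01,  2.24844910e+00, -2.86289245e+01,
        1.52508030e-02,  2.74807440e-03,  3.19153753e-05]), 'position': array([170.09110418, 653.22344308, 231.31591573]), 'ee_rot': array([170.30869379,  89.99749372, 155.71070564]), 'wrist_force': array([-0.11202721,  1.29140355, -0.28109335]), 'ft_torque': array([-0.02459429,  0.07616968,  0.02979961]), 'finger_gap': 0.9988591550012962}
```

View pics/scene0.png

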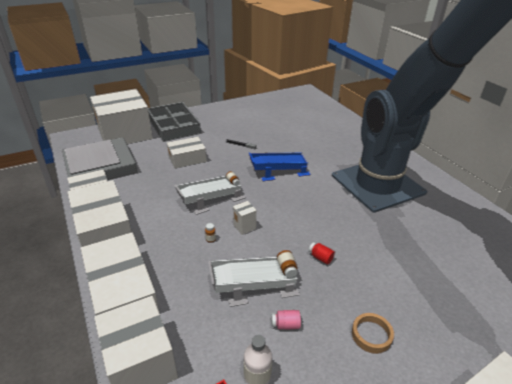

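View pics/top0.png

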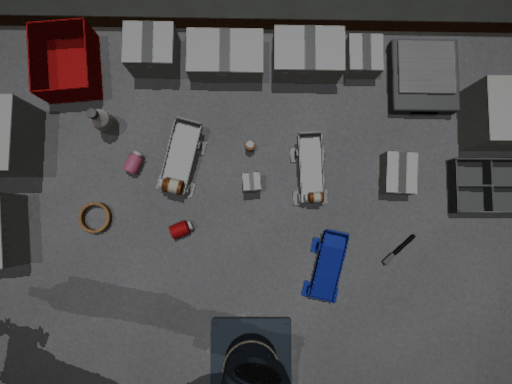

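Run:
```python
import cv2,numpy as np
im=cv2.imread("pics/top0.png")
a=cv2.resize(im[110:250,120:220],None,fx=4,fy=4,interpolation=cv2.INTER_CUBIC)
b=cv2.resize(im[110:250,270:370],None,fx=4,fy=4,interpolation=cv2.INTER_CUBIC)
cv2.imwrite("pics/crop0.png",np.hstack([a,b]))
im=cv2.imread("pics/scene0.png")
cv2.imwrite("pics/crop1.png",cv2.resize(im[150:310,160:340],None,fx=4,fy=3.7,interpolation=cv2.INTER_CUBIC))
```

```text
(no output)
```

View pics/crop0.png

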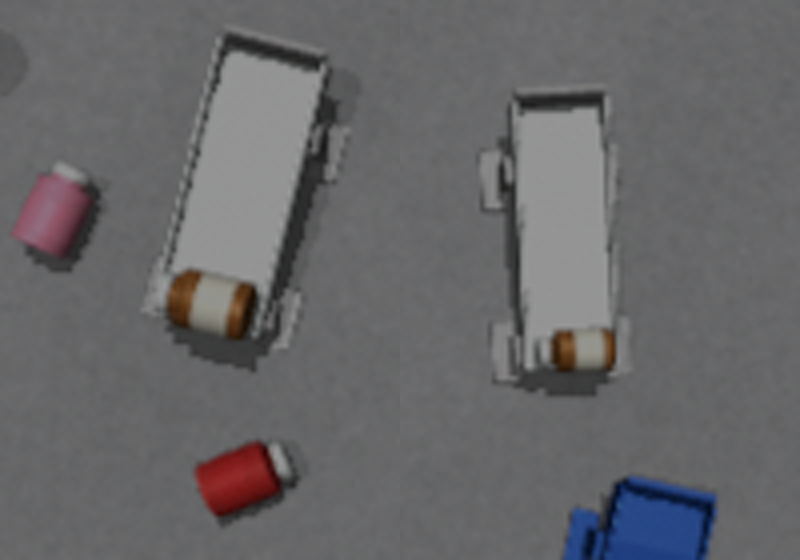

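View pics/crop1.png

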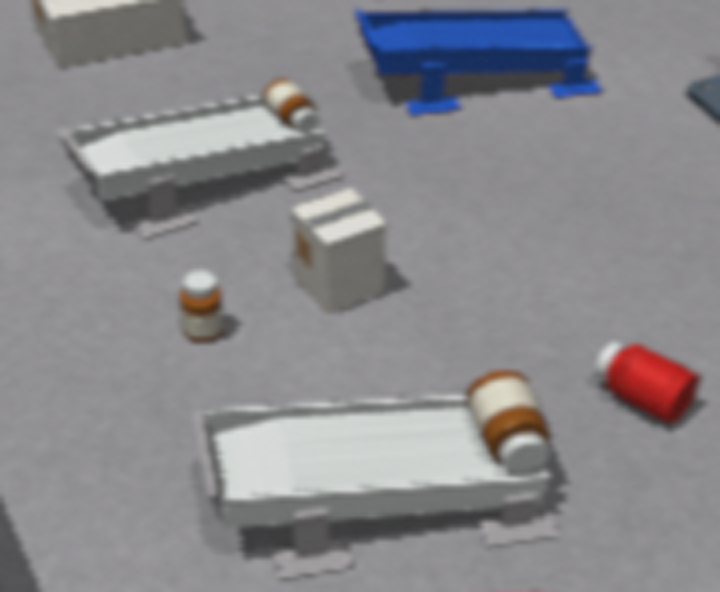

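The large target is the amber vial in the left silver gutter, top (173,186). The red (180,229) and pink (134,162) vials lie on the table, so they are look-alikes. The small target is the amber vial in the right silver gutter, top (316,197). The blue gutter at (327,266) is not meant. The enlarged crops confirm both choices, and both caps point to the left (+y). Next I'll refine the gutter yaw.

```bash
cat > h.py <<'E'
from rig import bot
import numpy as np, cv2
from scipy.spatial.transform import Rotation as Ro
def unproj(c,uv,z):
    i=bot.camera_info(c);K,R,t=map(np.array,(i["K"],i["R"],i["t"]));o=-R.T@t
    d=(np.c_[uv,np.ones(len(uv))]@np.linalg.inv(K).T)@R
    return o+d*((z-o[2])/d[:,2])[:,None]
def tool():
    s=bot.read_state();return np.array(s["position"]),Ro.from_euler("xyz",s["ee_rot"],degrees=True).as_matrix()
G={"L":dict(c=np.array([628.5,193.]),yaw=-14.8),"S":dict(c=np.array([605,-165.]),yaw=4.3)}
def go(g,x,h,y=0):
    """shift (tool axes, mm) to put TCP at horizontal distance x from crest along gutter, h above (sloped) floor"""
    a=np.radians(G[g]["yaw"]);u=np.array([np.cos(a),np.sin(a)]);v=np.array([-u[1],u[0]])
    p=np.r_[G[g]["c"]+x*u+y*v,52+np.tan(np.radians(7))*min(x,0)+h]
    q,R=tool();print("target",p.round(1),"shift tool",(R.T@(p-q)).round(1))
    yy=R[:,1];w=np.degrees(np.arctan2(yy[1],yy[0]));print("jaw yaw",w.round(2),"tool z dir",R[:,2].round(3),"x",R[:,0].round(3))
    d=(w-(G[g]["yaw"]+90)+90)%180-90
    print("turn about tool x (x down):",d.round(2))
E
python3 - <<'E'
from h import *
for n in("gutter_large","gutter_small"):
    for c in("top","scene"):
        for d in bot.trace(c,n):
            m=d["pixels"];ys,xs=np.nonzero(m)
            P=unproj(c,np.c_[xs,ys],55)[:,:2].astype(np.float32)
            r=cv2.minAreaRect(P);e=cv2.boxPoints(r)
            l=[(np.linalg.norm(e[i]-e[i-1]),np.degrees(np.arctan2(*(e[i]-e[i-1])[::-1]))%180) for i in range(2)]
            print(n,c,round(d["score"],2),m.sum(),np.round(r[0]),np.round(l,1).tolist())
go("L",-185,100)
E
```

```text
gutter_large top 0.7 1884 [584. 202.] [[86.19999694824219, 78.0], [207.6999969482422, 168.0]]
gutter_large scene 0.91 2245 [585. 214.] [[101.30000305175781, 70.0999984741211], [204.8000030517578, 160.10000610351562]]
gutter_large scene 0.46 18 [ 345. -362.] [[11.5, 40.0], [91.5999984741211, 130.0]]
gutter_small top 0.82 1891 [ 271. -216.] [[77.5999984741211, 75.19999694824219], [198.0, 165.1999969482422]]
gutter_small top 0.55 1461 [ 550. -166.] [[195.39999389648438, 1.7000000476837158], [73.19999694824219, 91.69999694824219]]
gutter_small scene 0.9 915 [ 281. -201.] [[114.5, 64.80000305175781], [194.5, 154.8000030517578]]
gutter_small scene 0.77 1037 [ 557. -157.] [[106.80000305175781, 87.19999694824219], [187.39999389648438, 177.1999969482422]]
gutter_small scene 0.64 625 [510.  18.] [[135.3000030517578, 65.80000305175781], [66.69999694824219, 155.8000030517578]]
target [449.6 240.3 129.3] shift tool [ 102.  -329.2  374.6]
jaw yaw 75.41 tool z dir [ 0.968 -0.252 -0.   ] x [-0.  0. -1.]
turn about tool x (x down): 0.21
```

```bash
python3 - <<'E'
from h import *
def on(c,uv,g):
    z=60.
    for _ in range(8):
        p=unproj(c,np.array([uv],float),z)[0]
        a=np.radians(G[g]["yaw"]);x=(p[:2]-G[g]["c"])@[np.cos(a),np.sin(a)]
        z=62+np.tan(np.radians(7))*min(x,0)
    return p
f=lambda px,py:((px-400)/4+270,py/4+110)
h=lambda px,py:(px/4+120,py/4+110)
for nm,g,a,b in [("SL","S",f(517,160),f(524,330)),("SR","S",f(606,150),f(614,315)),("LR","L",h(308,135),h(266,310)),("LL","L",h(207,105),h(170,250))]:
    A,B=on("top",a,g),on("top",b,g);d=A-B
    print(nm,A.round(),B.round(),np.degrees(np.arctan2(d[1],d[0])).round(1))
go("L",-185,100)
E
python3 -m pendant '[[0.0,-0.04,0.045,0],[0.0,-0.085,0.095,0],[0.0,-0.13,0.145,0],[0.0,-0.17,0.195,0],[0.02,-0.21,0.24,0],[0.04,-0.25,0.285,0],[0.07,-0.29,0.33,0],[0.095,-0.329,0.372,0]]' 0.82 20
```

```text
SL [ 593. -136.   61.] [ 473. -142.   46.] 3.1
SR [ 601. -200.   61.] [ 484. -207.   47.] 3.7
LR [609. 155.  61.] [486. 185.  45.] -13.8
LL [630. 226.  61.] [528. 253.  48.] -14.8
target [449.6 240.3 129.3] shift tool [ 102.  -329.2  374.6]
jaw yaw 75.41 tool z dir [ 0.968 -0.252 -0.   ] x [-0.  0. -1.]
turn about tool x (x down): 0.21
t: 2.6
position: [439.8, 252.9, 142.9]
ee_rot: [49.0, 89.9, 34.4]
wrist_force: [0.6, 0.6, 0.3]
finger_gap: 0.182
```

```bash
sed -i 's/yaw=-14.8/yaw=-14.6/;s/yaw=4.3/yaw=4.0/;s/193\.\]/191.5]/;s/-165\.\]/-166.]/' h.py
python3 - <<'E'
from h import *
go("L",-185,30)
cv2.imwrite("pics/w1.png",bot.read_camera("wrist")[:,:,::-1])
for n in ["vial_large_center","lip_large","gutter_large"]:
    print(n,[(round(d["score"],2),[round(float(v)) for v in d["xyz"]]) for d in bot.mark_of("wrist",n)])
E
```

```text
target [449.5 238.1  59.3] shift tool [ 83.6 -11.9  13. ]
jaw yaw 75.42 tool z dir [ 0.968 -0.252  0.001] x [ 0.001  0.001 -1.   ]
turn about tool x (x down): 0.02
vial_large_center [(0.64, [371, 206, 22]), (0.56, [555, 348, 19]), (0.55, [492, 222, 56])]
lip_large [(0.88, [481, 232, 41])]
gutter_large []
```

View pics/w1.png

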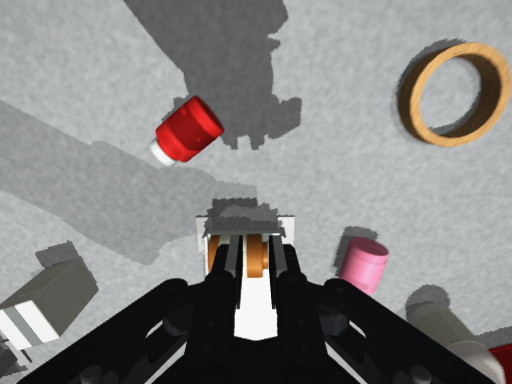

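The wrist picture shows the fingers at about (255,255), just behind the amber vial at (250,255). The red vial (190,130) and pink vial (362,265) are clear of them. I'll lower the fingers behind the large vial.

Run:
```python
from h import *
go("L",-185,12,-5)
```

```text
target [448.2 233.3  41.3] shift tool [101.7 -16.8  13.9]
jaw yaw 75.23 tool z dir [ 0.967 -0.255 -0.001] x [-0.001 -0.001 -1.   ]
turn about tool x (x down): -0.17
```

```bash
python3 -m pendant '[[0.02,-0.017,0.010,0],[0.045,-0.017,0.014,0],[0.07,-0.017,0.014,0],[0.085,-0.017,0.014,0],[0.095,-0.017,0.014,0],[0.1017,-0.017,0.014,0],[0.1017,-0.017,0.014,0]]'
python3 - <<'E'
from h import *
go("L",-185,12,-5)
cv2.imwrite("pics/s2.png",cv2.resize(bot.read_camera("scene")[150:320,180:340,::-1],None,fx=4,fy=3.5,interpolation=cv2.INTER_CUBIC))
E
```

```text
t: 3.68
position: [448.0, 234.4, 41.5]
ee_rot: [-157.7, 90.0, -172.3]
wrist_force: [-0.1, -0.4, 0.7]
finger_gap: 0.183
target [448.2 233.3  41.3] shift tool [ 0.2 -1.   0.5]
jaw yaw 75.41 tool z dir [ 0.968 -0.252 -0.   ] x [-0. -0. -1.]
turn about tool x (x down): 0.01
```

View pics/s2.png

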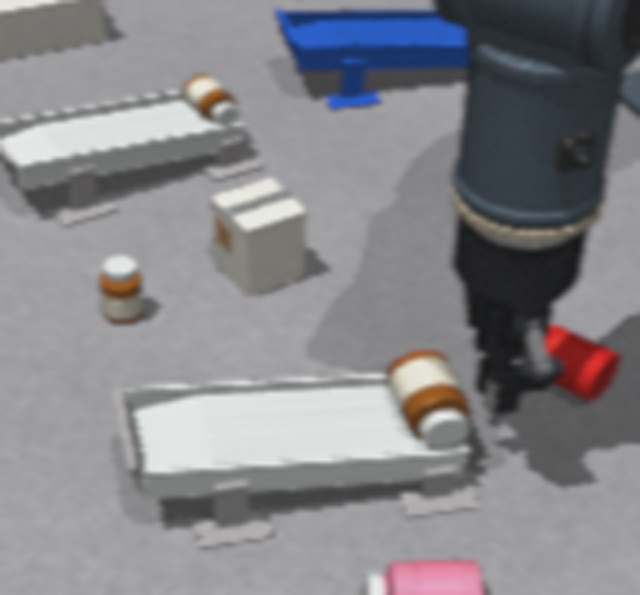

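The fingers stand at (490,390) in the crop, behind the large vial at (425,395), with nothing touching. I'll push gently.

```bash
python3 -m pendant '[[-0.0005,0,0.004,0],[-0.001,0,0.008,0],[-0.0015,0,0.013,0],[-0.002,0,0.019,0],[-0.003,0,0.025,0],[-0.004,0,0.032,0],[-0.005,0,0.040,0],[-0.006,0,0.048,0]]'
python3 - <<'E'
from h import *
go("L",-21,12,-5)
cv2.imwrite("pics/s3.png",cv2.resize(bot.read_camera("scene")[150:320,180:340,::-1],None,fx=4,fy=3.5,interpolation=cv2.INTER_CUBIC))
E
```

```text
t: 4.72
position: [495.0, 221.9, 47.6]
ee_rot: [-16.2, 90.0, -30.8]
wrist_force: [-1.3, 0.3, 0.4]
finger_gap: 0.182
target [606.9 192.   61.4] shift tool [-13.8  -0.8 115.8]
jaw yaw 75.4 tool z dir [ 0.968 -0.252  0.   ] x [ 0. -0. -1.]
turn about tool x (x down): -0.0
```

View pics/s3.png

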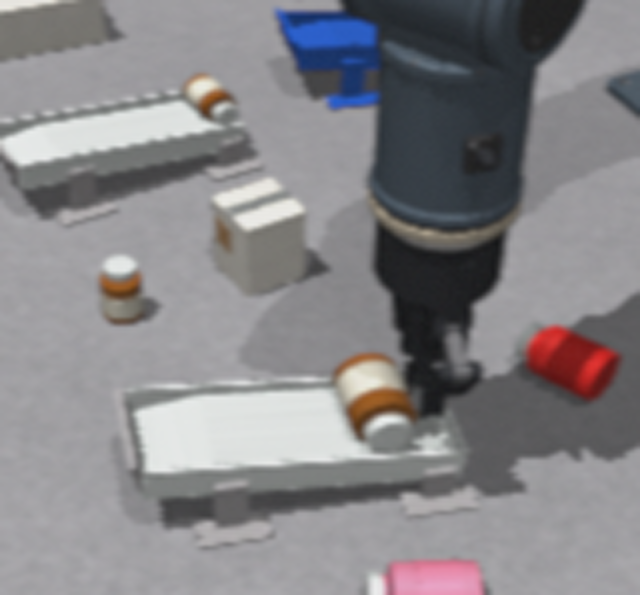

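The vial at (370,400) in the crop is rolling square ahead of the fingers at a low force. I'll continue.

```bash
python3 -m pendant '[[-0.001,0,0.008,0],[-0.002,0,0.017,0],[-0.0032,0,0.026,0],[-0.0043,0,0.035,0],[-0.0054,0,0.044,0],[-0.0065,0,0.053,0],[-0.0075,0,0.061,0],[-0.0084,0,0.068,0]]'
python3 - <<'E'
from h import *
go("L",-21,12,-5)
cv2.imwrite("pics/s4.png",cv2.resize(bot.read_camera("scene")[150:320,180:340,::-1],None,fx=4,fy=3.5,interpolation=cv2.INTER_CUBIC))
E
```

```text
t: 5.78
position: [560.7, 204.8, 56.0]
ee_rot: [-129.4, 90.0, -144.0]
wrist_force: [-0.6, 1.0, 1.2]
finger_gap: 0.183
target [606.9 192.   61.4] shift tool [-5.5 -0.8 47.9]
jaw yaw 75.4 tool z dir [ 0.968 -0.252 -0.   ] x [-0. -0. -1.]
turn about tool x (x down): -0.0
```

View pics/s4.png

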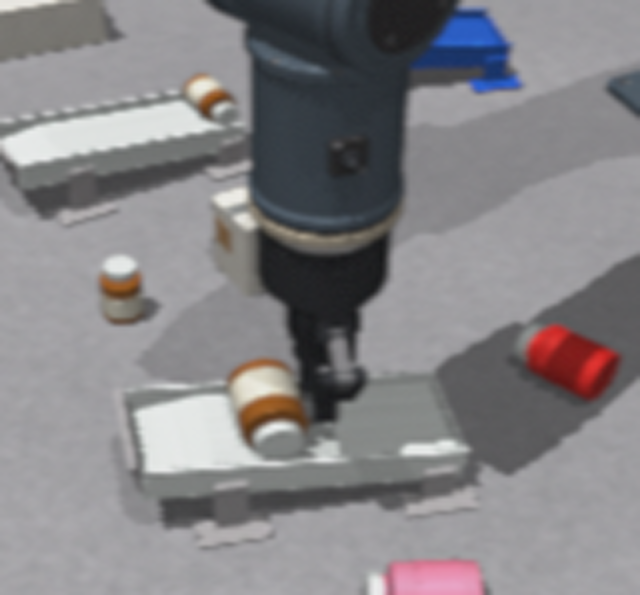

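```bash
python3 -m pendant '[[-0.001,0,0.008,0],[-0.002,0,0.016,0],[-0.003,0,0.024,0],[-0.004,0,0.031,0],[-0.0047,0,0.038,0],[-0.0054,0,0.044,0],[-0.006,0,0.049,0],[-0.006,0,0.053,0]]'
python3 -m pendant '[[0,0,0.002,0],[0,0,0.004,0],[0,0,0.005,0],[0,0,0.005,0]]'
python3 - <<'E'
from h import *
go("L",-21,12,-5)
cv2.imwrite("pics/s5.png",cv2.resize(bot.read_camera("scene")[150:320,180:340,::-1],None,fx=4,fy=3.5,interpolation=cv2.INTER_CUBIC))
cv2.imwrite("pics/w5.png",bot.read_camera("wrist")[:,:,::-1])
print([(round(d["score"],2),[round(float(v)) for v in d["xyz"]]) for d in bot.mark_of("scene","vial_large_center")])
E
```

```text
t: 6.82
position: [611.9, 191.5, 62.0]
ee_rot: [-28.9, 90.0, -43.5]
wrist_force: [-0.4, 0.0, 0.7]
finger_gap: 0.183
t: 7.32
position: [616.3, 190.4, 61.9]
ee_rot: [-127.3, 90.0, -141.8]
wrist_force: [-0.0, 1.0, -0.9]
finger_gap: 0.177
target [606.9 192.   61.4] shift tool [ 0.5 -0.9 -9.5]
jaw yaw 75.4 tool z dir [ 0.968 -0.252 -0.   ] x [-0. -0. -1.]
turn about tool x (x down): 0.0
[(0.93, [656, 176, 68]), (0.87, [366, 207, 18]), (0.84, [558, 350, 20])]
```

View pics/s5.png

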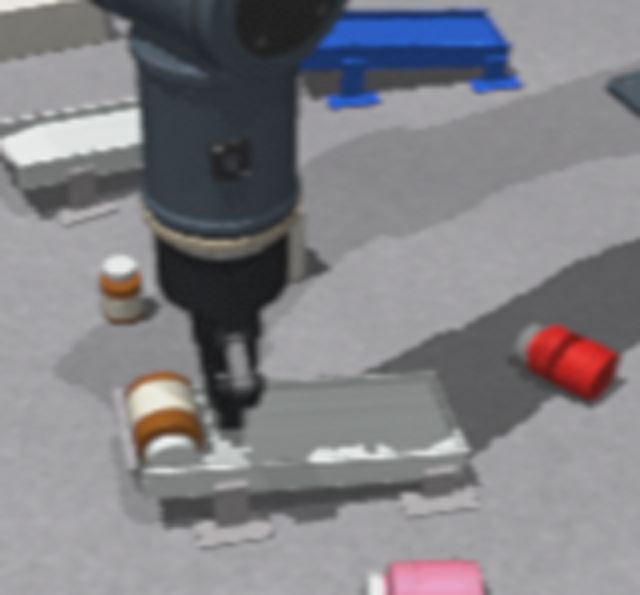

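View pics/w5.png

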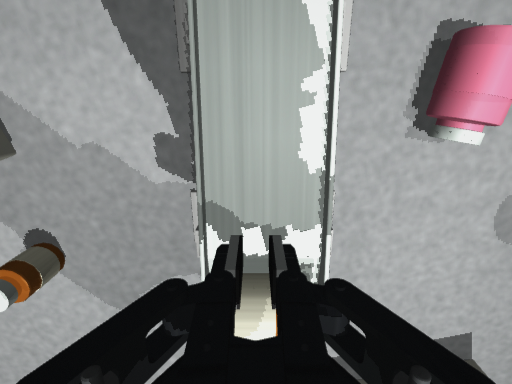

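The large vial, at (165,415) in the crop, lies against the stop and square. I'll back off, go up and move to the small one.

```bash
python3 -m pendant '[[0,0,-0.005,0],[-0.01,0,-0.014,0],[-0.04,0,-0.02,0],[-0.08,0,-0.03,0],[-0.12,0,-0.05,0],[-0.14,0,-0.08,0]]'
python3 - <<'E'
from h import *
go("S",-180,140,-6)
E
```

```text
t: 8.22
position: [539.0, 210.9, 204.8]
ee_rot: [39.0, 89.8, 24.3]
wrist_force: [0.5, 0.1, -0.8]
finger_gap: 0.176
target [ 425.9 -184.5  169.9] shift tool [  33.9 -411.3   -9.6]
jaw yaw 75.36 tool z dir [ 0.968 -0.253  0.003] x [ 0.003  0.002 -1.   ]
turn about tool x (x down): -18.64
```

```bash
python3 -m pendant '[[0,-0.04,0,-2],[0,-0.09,0,-5],[0,-0.14,0,-8],[0,-0.19,0,-11],[0.005,-0.25,-0.002,-14],[0.01,-0.31,-0.006,-17],[0.02,-0.37,-0.008,-18.6],[0.03,-0.411,-0.010,-18.6]]' 0.86
python3 -m pendant '[[0,0,0,0],[0,0,0,0]]'
python3 - <<'E'
from h import *
go("S",-180,12,-6)
cv2.imwrite("pics/w6.png",bot.read_camera("wrist")[:,:,::-1])
for n in ["vial_small_center","lip_small","gutter_small","seat_small"]:
    print(n,[(round(d["score"],2),[round(float(v)) for v in d["xyz"]]) for d in bot.mark_of("wrist",n)])
E
```

```text
t: 9.22
position: [424.3, -186.8, 172.5]
ee_rot: [-39.4, 89.9, -35.5]
wrist_force: [0.8, -0.1, 0.1]
finger_gap: 0.14
t: 9.48
position: [425.8, -183.8, 172.4]
ee_rot: [21.6, 90.0, 25.6]
wrist_force: [0.3, -0.3, -0.2]
finger_gap: 0.143
target [ 425.9 -184.5   41.9] shift tool [ 1.305e+02 -8.000e-01 -1.000e-01]
jaw yaw 94.02 tool z dir [0.998 0.07  0.001] x [ 0.001  0.    -1.   ]
turn about tool x (x down): 0.02
vial_small_center [(0.71, [462, -182, 48])]
lip_small [(0.95, [456, -175, 37])]
gutter_small [(0.97, [600, -168, 54]), (0.97, [323, -232, 50])]
seat_small [(0.84, [627, -166, 62]), (0.78, [344, -237, 65])]
```

View pics/w6.png

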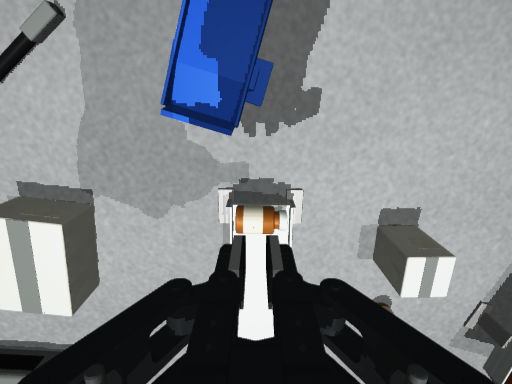

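The wrist picture shows the small vial at (255,220), centred on the fingers, with the cap to the right, and the blue gutter clear at (215,60). I'll lower and push.

```bash
python3 -m pendant '[[0.03,-0.001,0,0],[0.06,-0.001,0,0],[0.09,-0.001,0,0],[0.11,-0.001,0,0],[0.124,-0.001,0,0],[0.131,-0.001,0,0],[0.131,-0.001,0,0]]'
python3 -m pendant '[[-0.0005,0,0.004,0],[-0.001,0,0.008,0],[-0.0015,0,0.013,0],[-0.0023,0,0.019,0],[-0.003,0,0.025,0],[-0.004,0,0.032,0],[-0.005,0,0.040,0],[-0.006,0,0.048,0]]'
python3 - <<'E'
from h import *
go("S",-15,12,-6)
cv2.imwrite("pics/s7.png",cv2.resize(bot.read_camera("scene")[120:260,150:290,::-1],None,fx=4,fy=4,interpolation=cv2.INTER_CUBIC))
E
```

```text
t: 10.6
position: [425.9, -185.5, 40.9]
ee_rot: [158.8, 90.0, 162.8]
wrist_force: [0.7, -0.1, 0.3]
finger_gap: 0.139
t: 11.6
position: [474.3, -182.3, 47.0]
ee_rot: [-37.9, 90.0, -33.9]
wrist_force: [-2.1, 0.5, 0.8]
finger_gap: 0.141
target [ 590.5 -173.    62.2] shift tool [-15.1   1.1 116.5]
jaw yaw 94.0 tool z dir [0.998 0.07  0.   ] x [ 0. -0. -1.]
turn about tool x (x down): 0.0
```

View pics/s7.png

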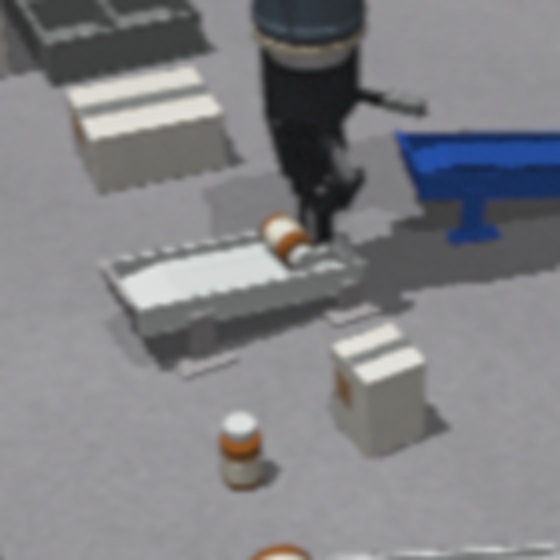

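The small vial, at (285,240) in the crop, rolls ahead of the fingers and stays square. I'll continue.

```bash
python3 -m pendant '[[-0.001,0,0.008,0],[-0.002,0,0.017,0],[-0.0032,0,0.026,0],[-0.0043,0,0.035,0],[-0.0054,0,0.044,0],[-0.0065,0,0.053,0],[-0.0075,0,0.061,0],[-0.0084,0,0.068,0]]'
python3 - <<'E'
from h import *
go("S",-15,12,-6)
cv2.imwrite("pics/s8.png",cv2.resize(bot.read_camera("scene")[120:260,150:290,::-1],None,fx=4,fy=4,interpolation=cv2.INTER_CUBIC))
E
```

```text
t: 12.65
position: [542.0, -177.5, 55.4]
ee_rot: [-111.9, 90.0, -107.9]
wrist_force: [-1.4, 0.6, 1.0]
finger_gap: 0.14
target [ 590.5 -173.    62.2] shift tool [-6.8  1.1 48.7]
jaw yaw 94.0 tool z dir [ 0.998  0.07  -0.   ] x [-0. -0. -1.]
turn about tool x (x down): 0.0
```

View pics/s8.png

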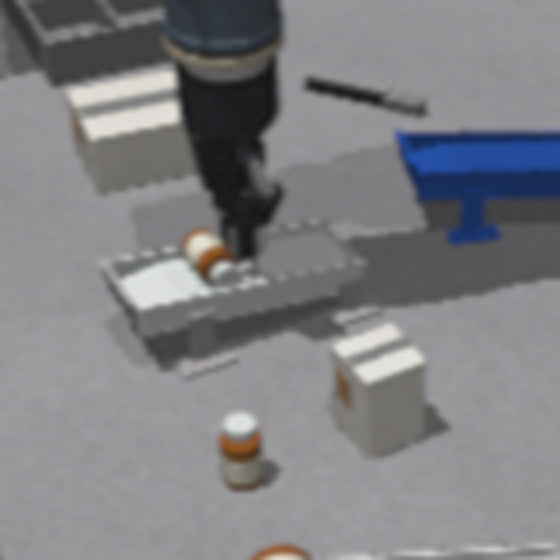

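```bash
python3 -m pendant '[[-0.001,0,0.008,0],[-0.002,0,0.016,0],[-0.003,0,0.024,0],[-0.004,0,0.031,0],[-0.0047,0,0.038,0],[-0.0054,0,0.044,0],[-0.006,0,0.049,0],[-0.0065,0,0.053,0]]'
python3 -m pendant '[[0,0,0.002,0],[0,0,0.003,0],[0,0,0.003,0],[0,0,0.003,0]]'
python3 - <<'E'
from h import *
go("S",-15,12,-6)
cv2.imwrite("pics/s9.png",cv2.resize(bot.read_camera("scene")[120:260,150:290,::-1],None,fx=4,fy=4,interpolation=cv2.INTER_CUBIC))
print([(round(d["score"],2),[round(float(v)) for v in d["xyz"]]) for d in bot.mark_of("scene","vial_small_center")])
E
```

```text
t: 13.7
position: [594.6, -173.8, 61.8]
ee_rot: [-113.2, 90.0, -109.2]
wrist_force: [0.4, 0.3, -0.6]
finger_gap: 0.146
t: 14.2
position: [597.2, -173.7, 61.8]
ee_rot: [-172.0, 90.0, -168.0]
wrist_force: [-0.1, 0.5, -0.3]
finger_gap: 0.139
target [ 590.5 -173.    62.2] shift tool [-0.3  1.1 -6.7]
jaw yaw 94.0 tool z dir [ 0.998  0.07  -0.   ] x [-0. -0. -1.]
turn about tool x (x down): -0.0
[(0.66, [627, -173, 65])]
```

View pics/s9.png

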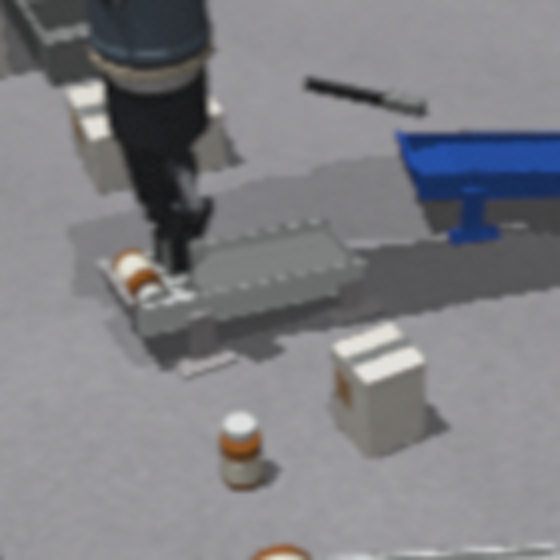

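The small vial, at (137,273) in the crop, is in its hollow. I'll retreat and check both.

```bash
python3 -m pendant '[[0,0,-0.005,0],[-0.01,0,-0.014,0],[-0.04,0,-0.02,0],[-0.08,0,-0.04,0],[-0.12,0,-0.08,0],[-0.15,0.03,-0.12,0],[-0.17,0.06,-0.15,0],[-0.17,0.06,-0.15,0]]'
python3 - <<'E'
from h import *
im=bot.read_camera("top")[:,:,::-1]; sc=bot.read_camera("scene")[:,:,::-1]
c=lambda a:cv2.resize(a,(390,550),interpolation=cv2.INTER_CUBIC)
cv2.imwrite("pics/f1.png",np.hstack([c(im[110:210,145:215]),c(im[110:210,280:350])]))
cv2.imwrite("pics/f2.png",cv2.resize(sc[150:310,160:340],None,fx=4,fy=3.7,interpolation=cv2.INTER_CUBIC))
for n in ["vial_large_center","vial_small_center","seat_large","seat_small","spare_vial","vial_carton"]:
  for k in("top","scene"):
    print(n,k,[(round(d["score"],2),[round(float(v)) for v in d["xyz"]]) for d in bot.mark_of(k,n)])
E
```

```text
t: 15.3
position: [441.6, -122.9, 234.1]
ee_rot: [-0.4, 89.8, 3.7]
wrist_force: [0.5, -0.6, -0.1]
finger_gap: 0.138
vial_large_center top [(0.83, [557, 354, 20]), (0.72, [653, 176, 71]), (0.65, [366, 205, 19])]
vial_large_center scene [(0.74, [558, 350, 20]), (0.54, [365, 206, 19])]
vial_small_center top [(0.61, [629, -169, 65])]
vial_small_center scene [(0.53, [631, -173, 63])]
seat_large top [(0.95, [656, 187, 66]), (0.24, [401, 453, -3])]
seat_large scene [(0.63, [655, 182, 71])]
seat_small top [(0.77, [626, -168, 66]), (0.56, [653, 180, 70])]
seat_small scene [(0.93, [628, -161, 62]), (0.61, [344, -236, 59])]
spare_vial top [(0.61, [618, 6, 2])]
spare_vial scene [(0.58, [616, 10, 4]), (0.49, [503, 0, 1]), (0.16, [629, -164, 61])]
vial_carton top [(0.79, [506, 0, 2])]
vial_carton scene [(0.62, [504, -2, 4])]
```

View pics/f1.png

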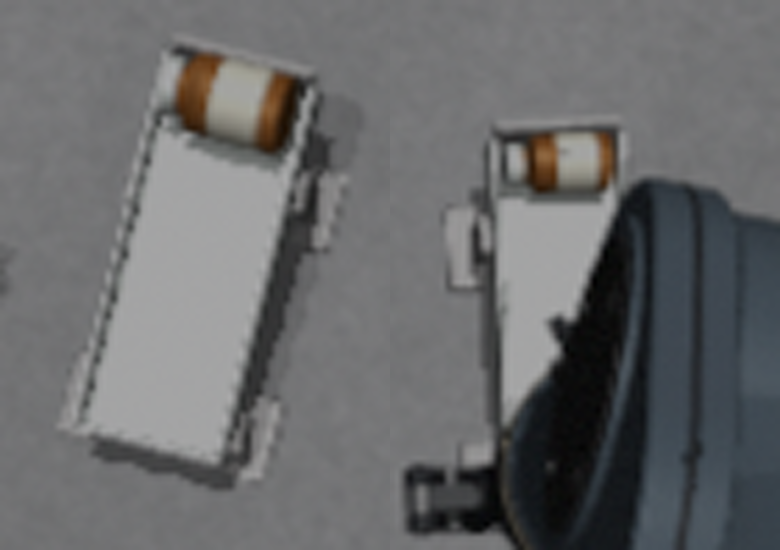

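View pics/f2.png

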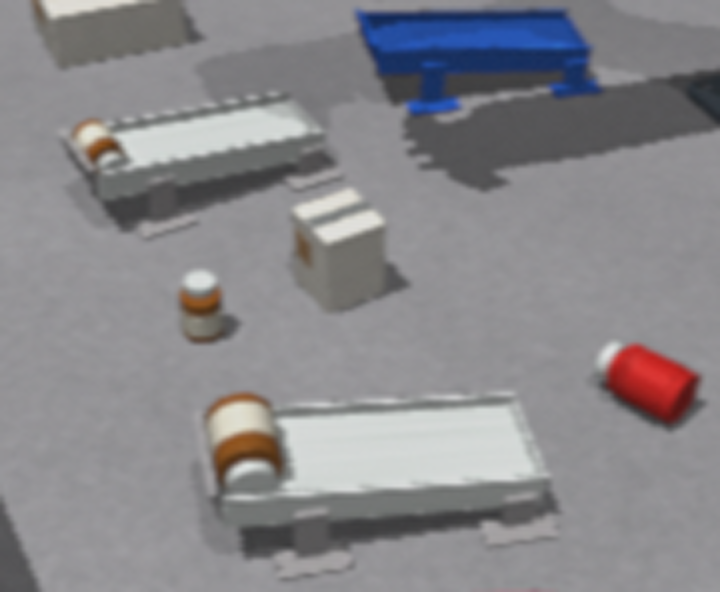

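Both vials lie square against their stops, at (240,100) and (570,160) in the top crop. The bystanders haven't moved and the arm is clear, so I'll hand in.

Run:
```python
from rig import bot
print(bot.job_done())
```

```text
the job is handed in; nothing more can be done
None
```

I pushed both amber vials up their gutters and over the crest with the nearly shut fingertips. Both came to rest in their hollows against the stops, and I handed the job in at about 16 s. The hand-in gives no verdict.

- **Position:** The last marks put the large vial at (653,176,71) mm and the small vial at (629,-169,65) mm. Along the gutter they agree with the marked seat points to within about 5 mm, which is as fine as the networks resolve.
- **Squareness:** Both vials look square across their gutters in the top and scene pictures. I judged this by eye and did not measure the angle.
- **Forces:** The wrist force read at the end of each move stayed under about 3 N.
- **Bystanders:** The spare vial and the carton between the gutters measured within about 5 mm of their first marks. I did not re-measure the other bystanders; the arm passed well clear of them.
- **Disagreement:** In the last scene picture the network missed the large vial and reported only the pink and red look-alikes. The top camera and the picture itself both show it seated.

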